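# Hold the spring collar home on the spindle's flat

### The job

Lift the steel collar, the one with a set screw sticking out of its side, up off its post and put it over the end of the upright spindle; feel for the flat on the shaft, until the set screw slips down along it. Turn collar and shaft together so that the screw points straight at the hex-key guide on the front of the stand, and press the collar fully down against its spring, as far as it goes. Finish while still gripping the collar and holding it there, ready for the screw to be tightened; leave the plain rings on their posts and everything else where it is.

Things in the scene. Friction and masses are not known exactly. Their poses are not given: they have to be found in the camera images.
- collar: Loose steel shaft collar, 0.1 to 0.2 kg: ring 38 mm outside, 22 mm high, bore 22 mm, one dark set screw standing out of its side (see screw_head) along the collar's own -x. Origin on its axis at the underside, z up. Starts on any one of the rack's three posts, screw within 50 degrees of facing the robot. Grip it across its 38 mm with the fingers at right angles to the screw.
- screw_head (a point): Centre of the outer face of the set screw's head, 29 mm from the collar's axis, 11 mm above its underside. Head 10 mm thick and 10 mm long. Inside the bore the screw's 5 mm thick tip reaches in to 6.6 mm from the axis.
- stand: Cast iron spindle stand, fixed: foot 150 x 96 x 12 mm, round tower 49 mm wide and 83 mm high, out of which the upright spindle rises. Origin at bench level on the spindle's axis, z up; its front, with the hex-key guide, is its own -x and faces the robot within 18 degrees.
- shaft_top (a point): Centre of the spindle's upper end, 128 mm above the bench, on the axis. Shaft 20 mm thick, its edge chamfered by 2 mm; a flat 6 mm from the axis (4 mm deep) runs all down it. Turns with a light drag (0.08 N m), stays where left. The flat starts 30 to 90 degrees round from the stand's front towards the robot's right (from the stand's -x towards its -y); it is not reported.
- screw_stop (a point): Point on the axis, 119 mm above the bench: the collar's underside stays there when the screw's tip lands on the shaft's end. The tip passes down only along the flat, within about 15 to 20 degrees of its middle; then collar and shaft turn together. Fixed in the stand.
- home (a point): Point on the axis, 88 mm above the bench: the collar's underside when fully down. A sprung flange 39 mm wide round the shaft meets the collar 102 mm above the bench and gives way 14 mm to a hard stop, resisting with 3 N at first and 10 N at the stop. Let go, it lifts the collar again. Fixed in the stand.
- key_hole (a point): Mouth of the hex-key guide, a bushing 17 mm wide on a post 18 mm wide, 69 mm in front of the axis and 99 mm above the bench (guide ends at 108 mm); the key in it reaches 5 mm out towards the spindle. At the end the screw points at it.
- rack: Plywood board 64 x 236 x 14 mm, fixed, with three wooden posts in a row along its own y at -85, 0 and +85 mm. Each is 34 mm thick up to 34 mm above the bench, a shoulder on which a ring rests, then 9 mm thick up to 70 mm. Origin under its middle, z up.
- spacer: Plain steel ring, 38 mm outside, 22 mm bore, 14 mm high, no screw, on one of the posts; stays there. Origin on its axis at the underside.
- wide_ring: Plain steel ring, 50 mm outside, 24 mm bore, 16 mm high, no screw, on one of the posts; stays there. Origin on its axis at the underside.
- tape: Roll of masking tape lying flat, 93 mm wide, 24 mm high, behind and left of the stand; stays there. Origin under its middle.
- pot: Beige lidded pot, 84 mm wide, 78 mm high, right of the rack; stays there. Origin under its middle.
- measure: White pocket tape measure, 82 x 40 x 71 mm, at the left front; stays there. Origin under its middle.

How it is judged:
On the way, in this order (a step that is already met when the one before it is completed fails the run):
1. the collar is lifted off its post: in the fingers, its underside above the post's top (z of collar in the frame of rack above 0.075 m and contact force between the fingers and collar above 0.5 N), for 0.2 s.
2. the set screw is on the flat: the collar sits over the spindle and its screw tip has passed the shaft's end (horizontal distance between collar and shaft_top below 0.004 m and z of collar in the frame of stand between 0.08 and 0.112 m and angle between collar's own z axis and vertical below 0.15 rad), for 0.2 s.
At the end, for the whole second after the job is handed in: Collar round the spindle, screw on the flat (axis within 4 mm, tilt under 0.12 rad), within 3.5 mm of the bottom stop (underside 88 mm above the bench), screw head within 7.5 mm sideways (15 degrees) of straight at the key guide, still held by the fingers (over 1 N) and at rest (horizontal distance between collar and shaft_top below 0.004 m and z of collar in the frame of stand between 0.083 and 0.0915 m and angle between collar's own z axis and vertical below 0.12 rad and y of screw_head in the frame of stand between -0.0075 and 0.0075 m and x of screw_head in the frame of stand below -0.02 m and contact force between the fingers and collar above 1 N and linear speed of collar below 0.02 m/s); the arm keeps its last pose, push and grip.
It fails at once if a plain ring is taken off or knocked about (moved over 25 mm) (distance of any of spacer, wide_ring from where it was at the start of the episode above 0.025 m).
It fails at once if a bystander (tape, pot, tape measure) is pushed over 30 mm (distance of any of tape, pot, measure from where it was at the start of the episode above 0.03 m).
It also fails if it takes over 51 s, if anything falls off the work surface, if the arm or the gripper's body presses on something with over 40 N, if the wrist force passes 120 N, or if a joint passes its speed limit or range.

### The arm

A 6-joint arm with a two-finger parallel gripper is mounted at the origin on a cart in front of the work surface, level with it; the furniture and walls round the work are solid. World frame = base frame: x ahead of the robot, y to its left, z up, the work surface at z = 0. Lengths are in m, angles in rad, forces in N, time in s.
With the tool pointing down it reaches from about 0.35 to 0.875 m from the base axis. Payload 4.2 kg.
Tool frame: the origin (TCP) lies between the finger pads; the fingertips stand 11 mm ahead of it and the grasp point (between the pads) lies 8 mm behind it (ctrl.tip_reach is the distance from the TCP to the fingertips, in m); z points along the fingers, y is the line along which they close (so a half turn about z gives the same grasp; the last joint's range is limited). The gripper opens to 87 mm and grips with 3 to 60 N. Pads are 19 mm wide; open, the fingers measure 117 mm over their backs; the gripper's body (75 mm by 190 mm) begins 51 mm behind the grasp point.
Start: joints at [1.577, 0.385, 0.008, 0, -1.194, -0.259], TCP at [0.156, 0.605, 0.234] pointing down, gripper open.
Joint ranges: [-3.14, 3.14], [-1.21, 2.06], [-1.07, 1.41], [-3.16, 2.05], [-2.99, -0.16], [-3.1, 3.1]. Speed limits (rad/s): [2.79, 2.79, 3.14, 3.14, 3.14, 3.14].

### API

Orientations are given as a unit quaternion [x, y, z, w].
In Python, from cell import ctrl gives the robot as it stands.
- The arm moves only by the shell command python3 -m pendant 'ROWS'. ROWS is JSON, a list of rows, each a list of 7 numbers: the closure, from 0 (fully open) to 1 (shut), then the shift along the tool's x, y, z in mm, then the turn, a rotation vector about the tool's x, y, z in degrees. In form: [[gripper, tx, ty, tz, rx, ry, rz], ...]. A call has exactly 8 rows; each row shifts and turns the commanded pose from where the row before left it, along the tool's axes as they then stand; what a row does not reach is not made up. A row lasts 1/10 s, in which the tool goes at most 50 mm and 8.59 degrees, less where a joint would pass 70% of its speed; a pose out of reach is approached as far as the arm can. A call with a gripper value outside its range is refused whole. The fingers move at their own pace and stop on an object; the grip force is fixed at half the most. Time passes only in rows, so rows that do not move let the fingers close, or fill a call up. It gives the time, the measured TCP pose, the force, the opening and the grip force at its end, in the units of the state.
- ctrl.state(): the state, without advancing time (a new reading comes with each control period).
- ctrl.capture(name): name is "side" or "top" or "wrist"; returns the picture (400x640x3 uint8, red, green, blue); there is no depth.
- ctrl.get_calibration(name): a dict with "fx", "fy", "cx", "cy" (pixels), "extrinsics" (4x4, takes a point from camera to world coordinates). Camera axes: x right, y down, z forward; pixel columns grow to the right and rows downward; lengths in m; the calibration is good to about 2 mm. A picture is of the moment at which its call begins: read the wrist's pose just before it. get_calibration takes no time and is no camera call; for the wrist camera it gives the pose at the moment of the call.
- ctrl.close_job(): hands the job in; it is judged then, once.
The state is a dict: "time": time; "joint_positions": joint angles; "joint_velocities": joint speeds; "effort": joint torques, N m; "tcp_pos": TCP position; "eef_rot": TCP orientation; "wrist_force": force on the tool from outside, world axes, zero at the start; "ft_torque": the same for the moment, N m; "grip_width": opening from 0.0 (shut) to 1.0 (fully open); "grip_force": force on a finger pad.
Only numpy, scipy, OpenCV 4.12 (cv2) and the standard library are available. Lean on these libraries where they do the work, as an engineer would, in place of code of your own. Each camera call takes 0.05 s, during which the arm holds its last target. There are 200 camera calls.

## Working session

There is one attempt and no reset: what is moved stays moved. The work goes in short steps, Python scripts to look and compute and a shell command to move; the robot and the scene stay as the last step left them, time stands still between calls to the robot, and variables do not carry over. Pictures are saved under pics/ and viewed, at most 10 in all, crops included, and the job is handed in when it is done.

```bash
mkdir -p pics; cat > h.py <<'E'
import numpy as np,cv2
from cell import ctrl
from scipy.spatial.transform import Rotation as R
def snap(n,f):
    K=ctrl.get_calibration(n); im=ctrl.capture(n)
    cv2.imwrite('pics/'+f+'.png',im[:,:,::-1]); return im,K
def ray(K,u,v,z):
    E=np.array(K['extrinsics']); d=E[:3,:3]@np.array([(u-K['cx'])/K['fx'],(v-K['cy'])/K['fy'],1]); o=E[:3,3]
    return o+d*(z-o[2])/d[2]
def proj(K,p):
    E=np.array(K['extrinsics']); q=E[:3,:3].T@(np.array(p)-E[:3,3]); return K['fx']*q[0]/q[2]+K['cx'],K['fy']*q[1]/q[2]+K['cy']
def st():
    s=ctrl.state(); print('t',s['time'],'tcp',np.round(s['tcp_pos'],4),'F',np.round(s['wrist_force'],1),'T',np.round(s['ft_torque'],2),'w',s['grip_width'],s['grip_force'],'q',np.round(s['joint_positions'],2)); M=R.from_quat(s['eef_rot']).as_matrix(); print(np.round(M,3).tolist()); return s,M
E
python3 - <<'E'
from h import *
st()
for n in('top','side'):
    im,K=snap(n,n+'0'); print(n,K['fx'],K['cx'],K['cy'],np.round(K['extrinsics'],3).tolist())
np.savez
E
ls -la
```

```text
t 0.0 tcp [0.1561 0.6046 0.2325] F [-0.2  0.2 -0.4] T [ 0.04  0.03 -0.  ] w 1.0002672414899911 0.0 q [ 1.58  0.39  0.01 -0.   -1.19 -0.26]
[[0.968, -0.25, -0.0], [-0.25, -0.968, -0.002], [0.0, 0.002, -1.0]]
top 502.89079373366104 319.01130989570504 204.78159484572973 [[0.298, -0.835, 0.463, -0.257], [-0.955, -0.265, 0.136, -0.294], [0.009, -0.483, -0.876, 1.489], [0.0, 0.0, 0.0, 1.0]]
side 474.8496085414088 308.6523369061089 196.22513414591106 [[0.975, -0.142, 0.171, 0.261], [-0.221, -0.55, 0.805, -1.222], [-0.02, -0.823, -0.568, 0.913], [0.0, 0.0, 0.0, 1.0]]
total 16
drwxr-xr-x  3 agent agent 4096 Dec  3 17:41 .
drwxr-xr-x 23 root  root  4096 Dec  3 17:41 ..
-rw-r--r--  1 agent agent  822 Dec  3 17:41 h.py
drwxr-xr-x  2 agent agent 4096 Dec  3 17:41 pics
```

View pics/top0.png

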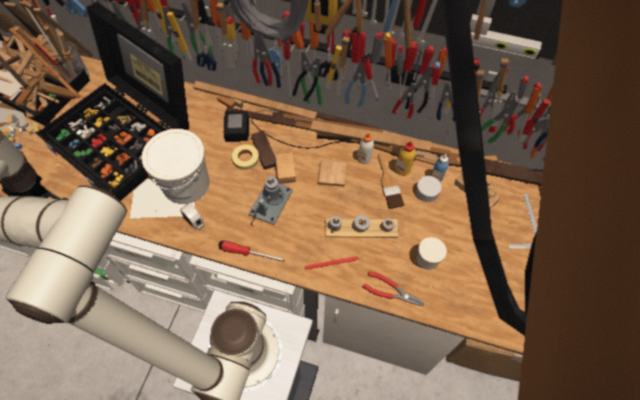

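View pics/side0.png

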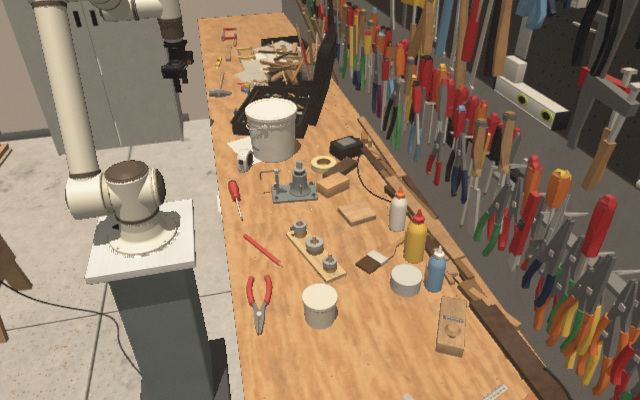

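The top view shows the stand at about (271,190) and the rack with rings at (335,222), (362,222) and (389,224). The side view shows the rings at (299,228), (315,242) and (330,262). I'll zoom in and compute approximate positions.

```bash
python3 - <<'E'
from h import *
t=cv2.imread('pics/top0.png')[165:245,240:410]; s=cv2.imread('pics/side0.png')[155:285,260:350]
a=cv2.resize(t,None,fx=4.6,fy=4.6,interpolation=cv2.INTER_CUBIC)
cv2.imwrite('pics/c1.png',a)
b=cv2.resize(s,None,fx=4.5,fy=4.5,interpolation=cv2.INTER_CUBIC); cv2.imwrite('pics/c2.png',b)
K=ctrl.get_calibration('top');L=ctrl.get_calibration('side')
for u,v,z in[(271,180,.128),(335,219,.07),(361,219,.07),(388,220,.07)]:print('top',ray(K,u,v,z))
for u,v,z in[(298,163,.128),(299,223,.07),(315,236,.07),(330,258,.07)]:print('side',ray(L,u,v,z))
E
```

```text
top [0.50233057 0.08961215 0.128     ]
top [ 0.45954817 -0.13705336  0.07      ]
top [ 0.48451104 -0.21578253  0.07      ]
top [ 0.50698411 -0.29846489  0.07      ]
side [0.50607309 0.08404722 0.128     ]
side [ 0.45777882 -0.15325071  0.07      ]
side [ 0.48893579 -0.2219827   0.07      ]
side [ 0.50607144 -0.31986535  0.07      ]
```

View pics/c1.png

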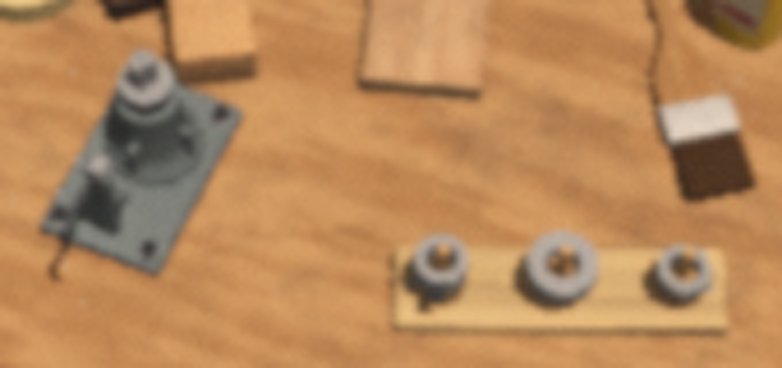

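View pics/c2.png

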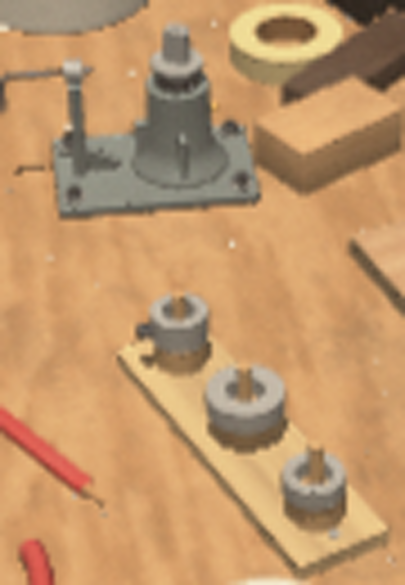

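The crops show the collar on the left post, with its dark screw at (425,303) in the top crop and (143,330) in the side crop. The wide ring is in the middle and the spacer on the right. There is a big white bucket on the arm's way, so I'll triangulate everything.

```bash
cat >> h.py <<'E'
def tri(*obs):
    A=[];b=[]
    for K,u,v in obs:
        E=np.array(K['extrinsics']); d=E[:3,:3]@np.array([(u-K['cx'])/K['fx'],(v-K['cy'])/K['fy'],1]); d/=np.linalg.norm(d)
        P=np.eye(3)-np.outer(d,d); A.append(P); b.append(P@E[:3,3])
    return np.linalg.lstsq(np.vstack(A),np.hstack(b),rcond=None)[0]
E
python3 - <<'E'
from h import *
K=ctrl.get_calibration('top');L=ctrl.get_calibration('side');W=ctrl.get_calibration('wrist')
t=lambda x,y:(K,240+x/4.6,165+y/4.6); s=lambda x,y:(L,260+x/4.5,155+y/4.5)
print('collar top',tri(t(441,256),s(180,311)))
print('screw',tri(t(425,303),s(143,328)))
print('shafttop',tri(t(146,63),s(176,29)), 'guide',tri(t(98,165),s(73,68)))
print('bucket rim',tri((K,173,155),(L,272,112)))
s_,M=st();E=np.array(W['extrinsics']);print('cam in tool',np.round(M.T@(E[:3,3]-s_['tcp_pos']),3).tolist(),np.round(M.T@E[:3,:3],3).tolist(),W['fx'])
E
```

```text
collar top [ 0.46289994 -0.13959257  0.05437711]
screw [ 0.435223   -0.13692184  0.04073583]
shafttop [0.50933398 0.0893551  0.12890746] guide [0.43520643 0.09974706 0.10229727]
bucket rim [0.47438261 0.40533335 0.16839472]
t 0.1 tcp [0.1562 0.6046 0.2326] F [ 0.6 -0.1 -0.3] T [-0.01  0.06  0.05] w 1.0027821538153723 0.0 q [ 1.58  0.39  0.01 -0.   -1.19 -0.26]
[[0.968, -0.25, -0.0], [-0.25, -0.968, -0.002], [0.0, 0.002, -1.0]]
cam in tool [0.064, -0.001, -0.151] [[0.001, -0.97, -0.242], [1.0, 0.001, 0.001], [-0.001, -0.242, 0.97]] 286.1360109856537
```

```bash
python3 -m pendant '[[0,29,26,-2.3,0,0,0],[0,29,26,-2.3,0,0,0],[0,29,26,-2.3,0,0,0],[0,29,26,-2.3,0,0,0],[0,29,26,-2.3,0,0,0],[0,29,26,-2.3,0,0,0],[0,29,26,-2.3,0,0,0],[0,29,26,-2.3,0,0,0]]'
python3 -m pendant '[[0,29,26,-2.3,0,0,0],[0,29,26,-2.3,0,0,0],[0,29,26,-2.3,0,0,0],[0,29,26,-2.3,0,0,0],[0,29,26,-2.3,0,0,0],[0,29,26,-2.3,0,0,0],[0,29,26,-2.3,0,0,0],[0,29,26,-2.3,0,0,0]]'
python3 -m pendant '[[0,0,0,0,0,0,8.5],[0,0,0,0,0,0,8.5],[0,0,0,0,0,0,8.5],[0,0,0,0,0,0,8.5],[0,0,0,0,0,0,8.5],[0,0,0,0,0,0,8.5],[0,0,0,0,0,0,8.5],[0,0,0,0,0,0,8.5]]'
python3 -m pendant '[[0,0,0,0,0,0,8.5],[0,0,0,0,0,0,8.5],[0,0,0,0,0,0,8.5],[0,0,0,0,0,0,8.5],[0,0,0,0,0,0,0],[0,0,0,0,0,0,0],[0,0,0,0,0,0,0],[0,0,0,0,0,0,0]]'
python3 - <<'E'
from h import *
st()
im,K=snap('wrist','w1'); np.save('w1.npy',np.array([K],dtype=object))
for p in[(.509,.089,.128),(.435,.0997,.108)]:print(proj(K,p))
E
```

```text
time: 0.9
tcp_pos: [0.3293, 0.344, 0.2518]
eef_rot: [0.992, -0.126, -0.0, 0.0]
wrist_force: [0.6, -0.1, 0.0]
grip_width: 1.003
grip_force: 0.0
time: 1.7
tcp_pos: [0.5019, 0.0847, 0.2702]
eef_rot: [0.992, -0.126, -0.0, 0.0]
wrist_force: [0.1, 0.5, 0.6]
grip_width: 0.999
grip_force: 0.0
time: 2.5
tcp_pos: [0.5011, 0.0862, 0.2699]
eef_rot: [0.75, -0.662, -0.0, 0.0]
wrist_force: [-0.2, 0.4, 0.2]
grip_width: 1.004
grip_force: 0.0
time: 3.3
tcp_pos: [0.5015, 0.0863, 0.2703]
eef_rot: [-0.527, 0.85, 0.0, -0.0]
wrist_force: [-0.1, -0.4, 0.7]
grip_width: 0.996
grip_force: 0.0
t 3.3 tcp [0.5015 0.0863 0.2703] F [-0.1 -0.4  0.7] T [ 0.09 -0.08  0.01] w 0.9957722541223162 0.0 q [ 0.49  0.16 -0.21  0.   -1.2  -0.95]
[[-0.445, -0.896, -0.0], [-0.896, 0.445, -0.0], [0.0, 0.0, -1.0]]
(np.float64(312.6701347758884), np.float64(196.69711235916108))
(np.float64(377.29860640969673), np.float64(171.95425696201957))
```

View pics/w1.png

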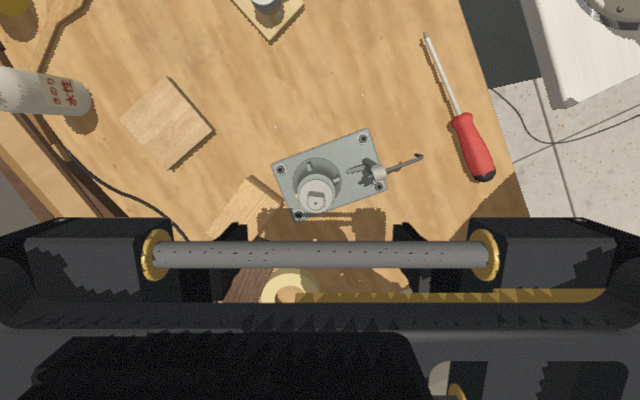

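The wrist view shows the shaft end at about (317,197), the guide at (375,172) with its key pointing away, and the stand foot around them. I'll enlarge the shaft to read the flat.

```bash
python3 - <<'E'
from h import *
K=ctrl.get_calibration('wrist')
c=cv2.imread('pics/w1.png')[165:220,290:390]; cv2.imwrite('pics/w1c.png',cv2.resize(c,None,fx=8,fy=8,interpolation=cv2.INTER_CUBIC))
c0=np.array(proj(K,(.509,.089,.128)))
for a in(172,202,232,262):
    r=np.deg2rad(a);print(a,np.array(proj(K,(.509+.01*np.cos(r),.089+.01*np.sin(r),.128)))-c0)
print(proj(K,(.509,.089,.128)))
E
```

```text
172 [ 8.99170584 -2.91343955]
202 [ 6.28485486 -6.92669066]
232 [ 1.86628577 -9.0908526 ]
262 [-3.06344559 -8.8041402 ]
(np.float64(312.68769026127063), np.float64(196.67797986546645))
```

View pics/w1c.png

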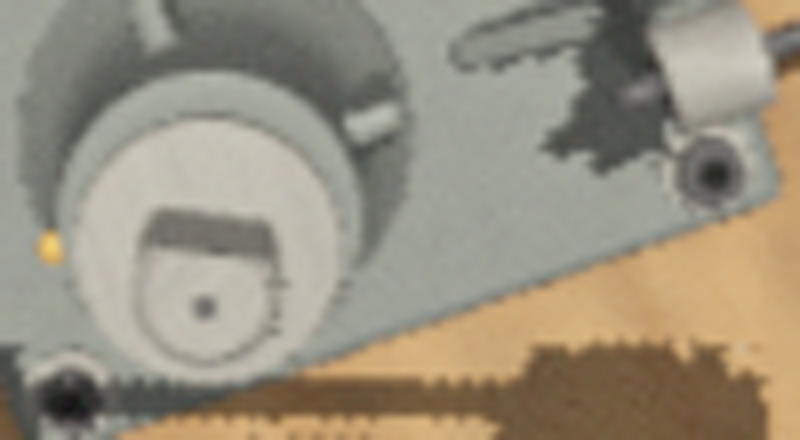

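The crop shows the shaft end with its centre mark at (205,307) and the dark flat with its edge running (148,243) to (272,258). The foot's long edge goes (250,385) to (770,203).

```bash
python3 - <<'E'
from h import *
K=ctrl.get_calibration('wrist')
P=lambda x,y,z:ray(K,290+(x+.5)/8-.5,165+(y+.5)/8-.5,z)
c=P(205,307,.128);print('shaft',c)
d=P(272,258,.128)-P(148,243,.128);print('flat ang',np.degrees(np.arctan2(d[1],d[0])), np.linalg.norm(d))
d=P(770,203,.012)-P(250,385,.012);print('stand -x',np.degrees(np.arctan2(d[1],d[0])))
g=P(690,65,.1);print('guide',g,np.degrees(np.arctan2(*(g-c)[[1,0]])))
a,b=P(70,400,.012),P(712,172,.012);print('screws',np.degrees(np.arctan2(*(b-a)[[1,0]])))
E
```

```text
shaft [0.50969646 0.09628471 0.128     ]
flat ang 146.51274288245776 0.016475281683758863
stand -x 173.6589667743392
guide [0.43594668 0.10155543 0.1       ] 175.91215304120755
screws 173.8314188030625
```

```bash

python3 -m pendant '[[0,27.5,-8.3,12,0,0,0],[0,27.5,-8.3,12,0,0,0],[0,27.5,-8.3,12,0,0,0],[0,27.5,-8.3,12,0,0,0],[0,27.5,-8.3,12,0,0,0],[0,27.5,-8.3,12,0,0,0],[0,27.5,-8.3,12,0,0,0],[0,27.5,-8.3,12,0,0,0]]'
python3 -m pendant '[[0,0,0,0,0,0,8.5],[0,0,0,0,0,0,8.5],[0,0,0,0,0,0,8.5],[0,0,0,0,0,0,8.5],[0,0,0,0,0,0,8.5],[0,0,0,0,0,0,8.5],[0,0,0,0,0,0,8.5],[0,0,0,0,0,0,8.5]]'
python3 -m pendant '[[0,0,0,0,0,0,0],[0,0,0,0,0,0,0],[0,0,0,0,0,0,0],[0,0,0,0,0,0,0],[0,0,0,0,0,0,0],[0,0,0,0,0,0,0],[0,0,0,0,0,0,0],[0,0,0,0,0,0,0]]'
python3 - <<'E'
from h import *
st()
im,K=snap('wrist','w2')
u,v=proj(K,(.463,-.14,.056));print(u,v); x,y=int(u)-100,int(v)-75
print(x,y)
x=max(x,0);y=max(y,0);c=cv2.imread('pics/w2.png')[y:y+150,x:x+200]; cv2.imwrite('pics/w2c.png',cv2.resize(c,None,fx=4,fy=4,interpolation=cv2.INTER_CUBIC))
E
```

```text
time: 4.15
tcp_pos: [0.4626, -0.1413, 0.1741]
eef_rot: [-0.527, 0.85, -0.0, 0.0]
wrist_force: [0.8, 0.3, -0.2]
grip_width: 0.999
grip_force: 0.0
time: 4.95
tcp_pos: [0.4629, -0.1402, 0.1744]
eef_rot: [0.042, 0.999, -0.0, 0.0]
wrist_force: [-0.0, -0.2, -0.4]
grip_width: 0.999
grip_force: 0.0
time: 5.75
tcp_pos: [0.4628, -0.1402, 0.1743]
eef_rot: [0.039, 0.999, -0.0, -0.0]
wrist_force: [0.4, -0.1, -0.1]
grip_width: 1.004
grip_force: 0.0
t 5.75 tcp [ 0.4628 -0.1402  0.1743] F [ 0.4 -0.1 -0.1] T [ 0.01 -0.14 -0.01] w 1.003861618169667 0.0 q [ 0.04  0.2  -0.42  0.   -0.95 -1.69]
[[-0.997, 0.078, -0.0], [0.078, 0.997, -0.0], [0.0, -0.0, -1.0]]
318.8824106346703 198.817900940412
218 123
```

View pics/w2c.png

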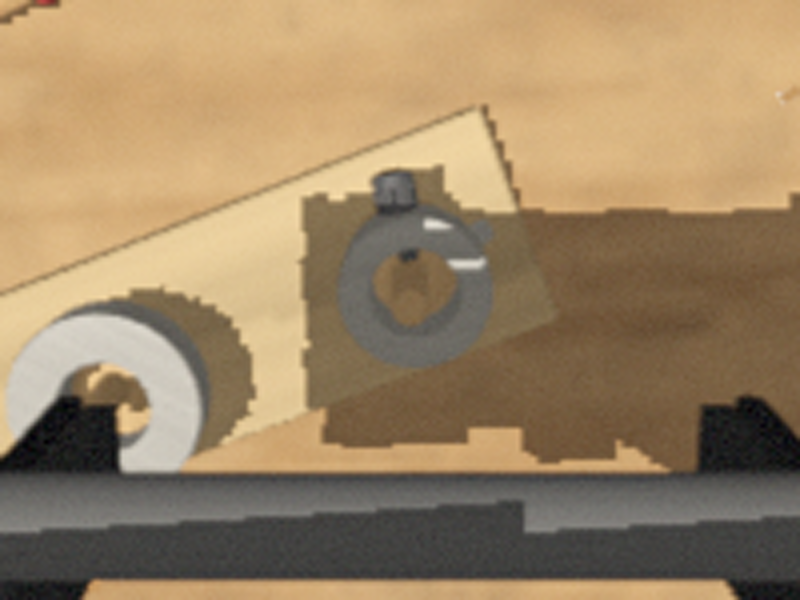

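The crop shows the collar's top ring centred near (415,289), the bore with the screw tip at (408,254), and the screw head's outer face at about (396,175). The wide ring is at the lower left.

```bash
python3 - <<'E'
from h import *
K=ctrl.get_calibration('wrist')
P=lambda x,y,z:ray(K,218+(x+.5)/4-.5,123+(y+.5)/4-.5,z)
c=P(415,289,.056);h=P(396,180,.047);t=P(408,254,.047)
print(c,h,np.linalg.norm((h-c)[:2]),np.degrees(np.arctan2(*(h-c)[[1,0]])),np.degrees(np.arctan2(*(h-t)[[1,0]])),(P(492,289,.056)-P(339,289,.056)))
s,M=st();print(M.T@(c-s['tcp_pos'])*1000)
w=P(105,390,.05);print('wide',w)
E
```

```text
[ 0.45926491 -0.13728676  0.056     ] [ 0.43373012 -0.13995428  0.047     ] 0.0256737470079668 -174.0361768695223 -175.39713344935467 [ 2.85782242e-03  3.69245512e-02 -5.55111512e-17]
t 5.8 tcp [ 0.4628 -0.1402  0.1743] F [-0.2  0.4 -0.7] T [ 0.03 -0.18 -0.07] w 0.9986091389356764 0.0 q [ 0.04  0.2  -0.42  0.   -0.95 -1.69]
[[-0.997, 0.078, 0.0], [0.078, 0.997, -0.0], [-0.0, -0.0, -1.0]]
[  3.78409365   2.65951813 118.34885765]
wide [ 0.48077001 -0.21754188  0.05      ]
```

```bash

python3 -m pendant '[[0.3,0,0,0,0,0,-4.8],[0.3,0,0,0,0,0,-4.8],[0.3,3.3,3.2,0,0,0,0],[0.3,0,0,20,0,0,0],[0.3,0,0,20,0,0,0],[0.3,0,0,20,0,0,0],[0.3,0,0,20,0,0,0],[0.3,0,0,0,0,0,0]]'
python3 - <<'E'
from h import *
s,M=st()
im,K=snap('wrist','w3')
for p in[(.4593,-.1373,.056),(.4304,-.140,.045)]:print(proj(K,p))
g=im[:,:,:]; c=g[100:260,200:440]; cv2.imwrite('pics/w3c.png',cv2.resize(c,None,fx=3,fy=3,interpolation=cv2.INTER_CUBIC)[:,:,::-1])
E
```

```text
time: 6.6
tcp_pos: [0.457, -0.1372, 0.0921]
eef_rot: [-0.044, 0.999, 0.0, -0.003]
wrist_force: [-0.5, 0.3, 0.1]
grip_width: 0.701
grip_force: 0.0
t 6.6 tcp [ 0.457  -0.1372  0.0921] F [-0.5  0.3  0.1] T [ 0.06 -0.12 -0.01] w 0.7013143088539541 0.0 q [ 0.05  0.3  -0.53 -0.   -0.74 -1.53]
[[-0.996, -0.087, -0.006], [-0.087, 0.996, 0.0], [0.006, 0.001, -1.0]]
(np.float64(317.2298911008291), np.float64(230.2913220903274))
(np.float64(317.05598909637735), np.float64(186.18481015999387))
```

View pics/w3c.png

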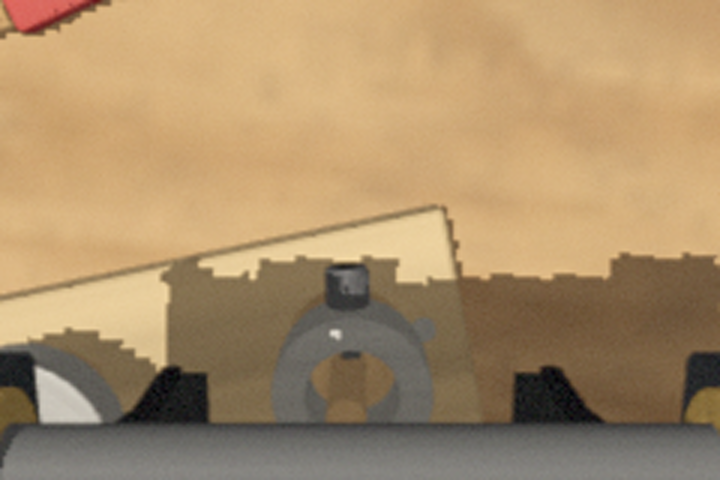

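The collar's bore (353,390) and screw (348,285) are in line and centred between the fingers. Next I descend, grip and lift.

```bash

python3 -m pendant '[[0.3,0,0,12,0,0,0],[0.3,0,0,12,0,0,0],[0.3,0,0,12,0,0,0],[0.3,0,0,11,0,0,0],[0.3,0,0,0,0,0,0],[0.3,0,0,0,0,0,0],[0.8,0,0,0,0,0,0],[0.8,0,0,0,0,0,0]]'
python3 -m pendant '[[1,0,0,0,0,0,0],[1,0,0,0,0,0,0],[1,0,0,0,0,0,0],[1,0,0,0,0,0,0],[1,0,0,0,0,0,0],[1,0,0,0,0,0,0],[1,0,0,0,0,0,0],[1,0,0,0,0,0,0]]'
python3 -c "from h import *;st()"
```

```text
time: 7.45
tcp_pos: [0.4597, -0.1373, 0.048]
eef_rot: [-0.045, 0.999, -0.0, 0.001]
wrist_force: [1.2, 0.0, 0.2]
grip_width: 0.594
grip_force: 0.0
time: 8.25
tcp_pos: [0.4594, -0.1374, 0.0475]
eef_rot: [-0.045, 0.999, -0.0, 0.0]
wrist_force: [-0.6, -0.8, 3.0]
grip_width: 0.431
grip_force: 30.0
t 8.25 tcp [ 0.4594 -0.1374  0.0475] F [-0.6 -0.8  3. ] T [-0.06 -0.13 -0.01] w 0.4306027040800223 30.000653956085443 q [ 0.05  0.37 -0.58  0.   -0.62 -1.53]
[[-0.996, -0.089, 0.0], [-0.089, 0.996, -0.0], [-0.0, -0.0, -1.0]]
```

```bash

python3 -m pendant '[[1,0,0,-10,0,0,0],[1,0,0,-18,0,0,0],[1,0,0,-18,0,0,0],[1,0,0,-20,0,0,0],[1,0,0,-20,0,0,0],[1,0,0,-20,0,0,0],[1,0,0,-16,0,0,0],[1,0,0,0,0,0,0]]'
python3 -m pendant '[[1,-12.8,33.4,0,0,0,0],[1,-12.8,33.4,0,0,0,0],[1,-12.8,33.4,0,0,0,0],[1,-12.8,33.4,0,0,0,0],[1,-12.8,33.4,0,0,0,0],[1,-12.8,33.4,0,0,0,0],[1,-12.8,33.4,0,0,0,0],[1,-12.8,33.4,0,0,0,0]]'
python3 -m pendant '[[1,0,0,0,0,0,-8.5],[1,0,0,0,0,0,-8.5],[1,0,0,0,0,0,-8.5],[1,0,0,0,0,0,-8.5],[1,0,0,0,0,0,-8.5],[1,0,0,0,0,0,-8.5],[1,0,0,0,0,0,0],[1,0,0,0,0,0,0]]'
python3 -m pendant '[[1,0,0,0,0,0,0],[1,0,0,0,0,0,0],[1,0,0,0,0,0,0],[1,0,0,0,0,0,0],[1,0,0,0,0,0,0],[1,0,0,0,0,0,0],[1,0,0,0,0,0,0],[1,0,0,0,0,0,0]]'
python3 - <<'E'
from h import *
s,M=st()
im,K=snap('wrist','w4')
u,v=proj(K,(.5097,.0963,.128));print(u,v)
x,y=int(u)-80,max(int(v)-60,0);print(x,y);c=im[y:y+120,x:x+160,::-1];cv2.imwrite('pics/w4c.png',cv2.resize(c,None,fx=5,fy=5,interpolation=cv2.INTER_CUBIC))
E
```

```text
time: 9.05
tcp_pos: [0.4604, -0.1373, 0.1716]
eef_rot: [-0.045, 0.999, -0.0, 0.002]
wrist_force: [0.6, -0.0, -1.3]
grip_width: 0.427
grip_force: 30.0
time: 9.85
tcp_pos: [0.5367, 0.1392, 0.168]
eef_rot: [-0.045, 0.999, -0.0, -0.001]
wrist_force: [0.6, -0.4, -1.1]
grip_width: 0.431
grip_force: 30.0
time: 10.65
tcp_pos: [0.5368, 0.1378, 0.1684]
eef_rot: [-0.469, 0.883, 0.0, -0.001]
wrist_force: [0.5, 0.7, -1.3]
grip_width: 0.432
grip_force: 30.0
time: 11.45
tcp_pos: [0.5374, 0.1379, 0.1694]
eef_rot: [-0.47, 0.882, 0.0, 0.0]
wrist_force: [-0.2, 0.0, -0.5]
grip_width: 0.433
grip_force: 30.0
t 11.45 tcp [0.5374 0.1379 0.1694] F [-0.2  0.  -0.5] T [ 0.06 -0.11 -0.03] w 0.4329127556023562 29.999747313559055 q [ 0.54  0.32 -0.26 -0.   -0.99 -1.13]
[[-0.558, -0.83, 0.0], [-0.83, 0.558, 0.0], [-0.0, -0.0, -1.0]]
316.7031694280116 151.06141363212106
236 91
```

View pics/w4c.png

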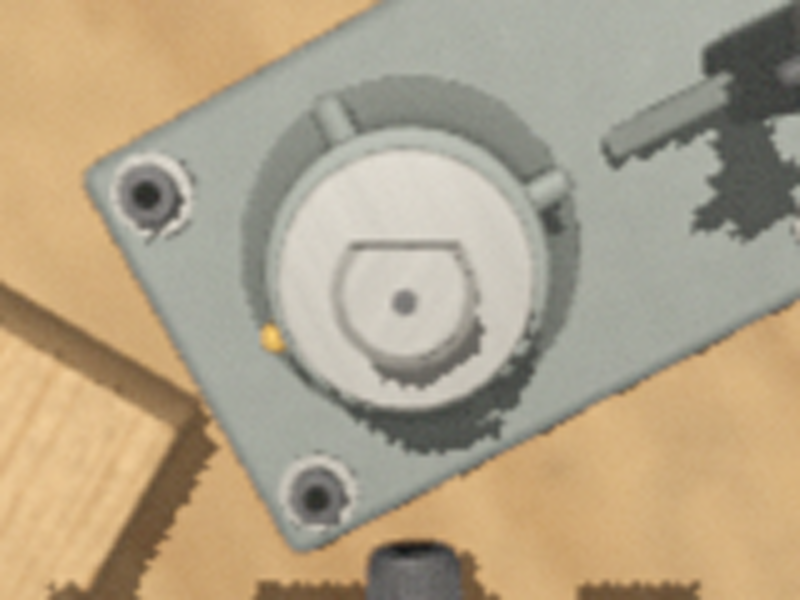

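The flat's edge is horizontal, (350,243) to (462,243), so the screw's heading already matches it. The shaft centre mark is at (404,302) and the held screw's end is at (413,545).

```bash
python3 - <<'E'
from h import *
K=ctrl.get_calibration('wrist');s,M=st()
P=lambda x,y,z:ray(K,236+(x+.5)/5-.5,91+(y+.5)/5-.5,z)
T=lambda p:np.round(M.T@(p-s['tcp_pos'])*1000,1)
c=P(404,302,.128);print('shaft',c,T(c)); print('shaft from edges',T(P(404,299,.128)))
d=P(462,243,.128)-P(350,243,.128);print('flat',90+np.degrees(np.arctan2(d[1],d[0])))
h=P(413,548,s['tcp_pos'][2]-.0135+.011+.005);print('screw head top/outer in tool',T(h))
print('toolx',np.degrees(np.arctan2(M[1,0],M[0,0])))
for a,b in(((300,552),(790,302)),((92,178),(380,0))):
    d=P(*b,.012)-P(*a,.012);print('stand',np.degrees(np.arctan2(d[1],d[0])))
d=P(92,178,.012)-P(300,552,.012);print('stand perp',np.degrees(np.arctan2(d[1],d[0]))+90)
E
```

```text
t 11.5 tcp [0.5374 0.1379 0.1693] F [ 0.3  0.1 -0.4] T [ 0.12 -0.07  0.03] w 0.4337878648135647 29.999815290793777 q [ 0.54  0.32 -0.26  0.   -0.99 -1.13]
[[-0.558, -0.83, -0.0], [-0.83, 0.558, -0.0], [0.0, 0.0, -1.0]]
shaft [0.50984508 0.0961527  0.128     ] [50.  -0.4 41.3]
shaft from edges [50.4 -0.4 41.3]
flat 236.1565185114005
screw head top/outer in tool [27.3  1.  -2.5]
toolx -123.88499451620663
stand 173.6743464267739
stand 176.27594278476985
stand perp -6.44234503176753
```

```bash

python3 -m pendant '[[1,10,-0.1,0,0,0,0],[1,10,-0.1,0,0,0,0],[1,10,-0.1,0,0,0,0],[1,10,-0.1,0,0,0,0],[1,10.3,-0.1,0,0,0,0],[1,0,0,9,0,0,0],[1,0,0,9,0,0,0],[1,0,0,7,0,0,0]]'
python3 -m pendant '[[1,0,0,0,0,0,0],[1,0,0,0,0,0,0],[1,0,0,1,0,0,0],[1,0,0,1,0,0,0],[1,0,0,1,0,0,0],[1,0,0,1,0,0,0],[1,0,0,0,0,0,0],[1,0,0,0,0,0,0]]'
python3 -c "from h import *;st()"
```

```text
time: 12.3
tcp_pos: [0.5095, 0.0959, 0.1431]
eef_rot: [-0.47, 0.882, 0.0, -0.001]
wrist_force: [-0.2, 0.9, -0.8]
grip_width: 0.432
grip_force: 30.0
time: 13.1
tcp_pos: [0.5102, 0.0959, 0.1409]
eef_rot: [-0.47, 0.882, -0.0, 0.001]
wrist_force: [-0.9, -0.2, 3.5]
grip_width: 0.433
grip_force: 30.0
t 13.1 tcp [0.5102 0.0959 0.1409] F [-0.9 -0.2  3.5] T [ 0.01  0.   -0.03] w 0.4325268340529451 30.000778874382377 q [ 0.5   0.3  -0.38  0.   -0.89 -1.09]
[[-0.557, -0.83, 0.001], [-0.83, 0.557, 0.0], [-0.001, -0.001, -1.0]]
```

```bash

python3 -m pendant '[[1,0,0,0.7,0,0,0],[1,0,0,0.7,0,0,0],[1,0,0,0.6,0,0,0],[1,0,0,0,0,0,0],[1,0,0,0,0,0,0],[1,0,0,0,0,0,0],[1,0,0,0,0,0,0],[1,0,0,0,0,0,0]]'
python3 - <<'E'
from h import *
s,M=st();print('tool F',M.T@s['wrist_force'],'T',M.T@s['ft_torque'])
E
```

```text
time: 13.9
tcp_pos: [0.5105, 0.0959, 0.1401]
eef_rot: [-0.471, 0.882, -0.001, 0.001]
wrist_force: [-2.2, -0.2, 9.4]
grip_width: 0.435
grip_force: 30.0
t 13.9 tcp [0.5105 0.0959 0.1401] F [-2.2 -0.2  9.4] T [-0.16  0.61 -0.01] w 0.43470861219306384 30.003292439505458 q [ 0.5   0.3  -0.38  0.   -0.89 -1.09]
[[-0.557, -0.831, 0.002], [-0.831, 0.557, 0.0], [-0.001, -0.002, -1.0]]
tool F [ 1.35536786  1.68505736 -9.36110349] T [-0.41759891  0.46715293  0.01443456]
```

```bash

python3 -m pendant '[[1,0.3,0.4,0,0,0,0],[1,0.3,0.4,0,0,0,0],[1,0.2,0.4,0,0,0,0],[1,0,0,0,0,0,0],[1,0,0,0,0,0,0],[1,0,0,0,0,0,0],[1,0,0,0,0,0,0],[1,0,0,0,0,0,0]]'
python3 - <<'E'
from h import *
s,M=st();print('tool F',M.T@s['wrist_force'],'T',M.T@s['ft_torque'])
E
```

```text
time: 14.7
tcp_pos: [0.5102, 0.096, 0.1403]
eef_rot: [-0.471, 0.882, -0.001, 0.002]
wrist_force: [-0.1, -1.6, 6.8]
grip_width: 0.428
grip_force: 30.0
t 14.7 tcp [0.5102 0.096  0.1403] F [-0.1 -1.6  6.8] T [-0.44 -0.21  0.01] w 0.42759837394318 30.003350414335728 q [ 0.5   0.3  -0.39  0.   -0.89 -1.09]
[[-0.557, -0.831, 0.005], [-0.831, 0.557, 0.0], [-0.003, -0.004, -1.0]]
tool F [ 1.34966062 -0.8224357  -6.76269183] T [ 0.41751337  0.24607428 -0.01337467]
```

```bash

python3 -m pendant '[[1,0.4,-0.2,0,0,0,0],[1,0.4,-0.2,0,0,0,0],[1,0.4,0,0,0,0,0],[1,0,0,0,0,0,0],[1,0,0,0,0,0,0],[1,0,0,0,0,0,0],[1,0,0,0,0,0,0],[1,0,0,0,0,0,0]]'
python3 - <<'E'
from h import *
s,M=st();print('tool F',M.T@s['wrist_force'],'T',M.T@s['ft_torque'])
E
```

```text
time: 15.5
tcp_pos: [0.5102, 0.0956, 0.1402]
eef_rot: [-0.471, 0.882, -0.0, 0.003]
wrist_force: [-0.6, 1.3, 6.6]
grip_width: 0.432
grip_force: 30.0
t 15.5 tcp [0.5102 0.0956 0.1402] F [-0.6  1.3  6.6] T [ 0.33 -0.23 -0.01] w 0.4320689686745458 30.002624122425914 q [ 0.5   0.29 -0.39  0.   -0.88 -1.09]
[[-0.557, -0.831, 0.006], [-0.831, 0.557, 0.002], [-0.005, -0.004, -1.0]]
tool F [-0.74925343  1.23290199 -6.5650287 ] T [ 0.00950408 -0.40718726  0.00756776]
```

```bash

python3 -m pendant '[[1,0,0,-2,0,0,0],[1,0,0,-2.5,0,0,0],[1,-0.3,-0.8,0,0,0,0],[1,-0.3,-0.8,0,0,0,0],[1,0,0,0,0,0,0],[1,0,0,0,0,0,0],[1,0,0,0,0,0,0],[1,0,0,0,0,0,0]]'
python3 -m pendant '[[1,0,0,1,0,0,0],[1,0,0,1,0,0,0],[1,0,0,1,0,0,0],[1,0,0,1,0,0,0],[1,0,0,0.5,0,0,0],[1,0,0,0,0,0,0],[1,0,0,0,0,0,0],[1,0,0,0,0,0,0]]'
```

```text
time: 16.3
tcp_pos: [0.5096, 0.0943, 0.1428]
eef_rot: [-0.47, 0.882, 0.0, -0.0]
wrist_force: [0.4, -0.5, -0.8]
grip_width: 0.433
grip_force: 30.0
time: 17.1
tcp_pos: [0.5099, 0.094, 0.1385]
eef_rot: [-0.47, 0.882, -0.0, 0.0]
wrist_force: [2.2, -3.0, -0.9]
grip_width: 0.434
grip_force: 30.0
```

```bash

python3 -m pendant '[[1,0.2,-0.4,0,0,0,0],[1,0.1,-0.3,1,0,0,0],[1,0,0,1.5,0,0,0],[1,0,0,1.5,0,0,0],[1,0,0,1.5,0,0,0],[1,0,0,0,0,0,0],[1,0,0,0,0,0,0],[1,0,0,0,0,0,0]]'
python3 - <<'E'
from h import *
s,M=st();print('tool F',M.T@s['wrist_force'],'T',M.T@s['ft_torque'],'under',s['tcp_pos'][2]-.0135)
E
```

```text
time: 17.9
tcp_pos: [0.51, 0.0937, 0.1328]
eef_rot: [-0.47, 0.882, 0.0, -0.0]
wrist_force: [1.3, -1.6, 1.3]
grip_width: 0.438
grip_force: 30.0
t 17.9 tcp [0.51   0.0937 0.1328] F [ 1.3 -1.6  1.3] T [-0.41 -0.35  0.05] w 0.4376709036387173 30.000311471521854 q [ 0.49  0.31 -0.39 -0.   -0.87 -1.09]
[[-0.558, -0.83, -0.0], [-0.83, 0.558, 0.0], [-0.0, 0.0, -1.0]]
tool F [ 0.64205678 -1.93818973 -1.33423961] T [ 0.51589156  0.14568532 -0.04746487] under 0.11932511509995104
```

Nicely sliding over the shaft. Ease the side load a little more and go down past the screw stop.

```bash

python3 -m pendant '[[1,0.1,-0.3,0,0,0,0],[1,0,-0.2,1,0,0,0],[1,0,0,1.5,0,0,0],[1,0,0,1.5,0,0,0],[1,0,0,1.5,0,0,0],[1,0,0,1.5,0,0,0],[1,0,0,0,0,0,0],[1,0,0,0,0,0,0]]'
python3 - <<'E'
from h import *
s,M=st();print('tool F',M.T@s['wrist_force'],'T',M.T@s['ft_torque'],'under',s['tcp_pos'][2]-.0135)
E
```

```text
time: 18.7
tcp_pos: [0.5094, 0.0927, 0.1249]
eef_rot: [-0.47, 0.883, 0.0, -0.002]
wrist_force: [-1.8, -3.3, -1.9]
grip_width: 0.435
grip_force: 30.0
t 18.7 tcp [0.5094 0.0927 0.1249] F [-1.8 -3.3 -1.9] T [-0.8   0.52 -0.01] w 0.4351647115989221 29.999458696693182 q [ 0.49  0.32 -0.4  -0.   -0.86 -1.09]
[[-0.558, -0.83, -0.003], [-0.83, 0.558, -0.001], [0.003, 0.002, -1.0]]
tool F [ 3.7680301  -0.32518113  1.93271078] T [0.02039687 0.9551176  0.0112213 ] under 0.11140726126645333
```

```bash

python3 -m pendant '[[1,0.5,0,0,0,0,0],[1,0.3,0,1.5,0,0,0],[1,0,0,1.5,0,0,0],[1,0,0,1.5,0,0,0],[1,0,0,0,0,0,0],[1,0,0,0,0,0,0],[1,0,0,0,0,0,0],[1,0,0,0,0,0,0]]'
cat > f.py <<'E'
from h import *
s,M=st();print('tool F',np.round(M.T@s['wrist_force'],1),'T',np.round(M.T@s['ft_torque'],2),'under',s['tcp_pos'][2]-.0135,'yaw',np.degrees(np.arctan2(M[1,0],M[0,0]))%360)
E
python3 f.py
```

```text
time: 19.5
tcp_pos: [0.5099, 0.0924, 0.1213]
eef_rot: [-0.47, 0.882, -0.0, -0.0]
wrist_force: [-1.6, -4.6, 0.2]
grip_width: 0.431
grip_force: 30.0
t 19.5 tcp [0.5099 0.0924 0.1213] F [-1.6 -4.6  0.2] T [-1.29  0.49  0.04] w 0.43064260663039194 29.999907687306404 q [ 0.49  0.32 -0.41  0.   -0.84 -1.08]
[[-0.558, -0.83, -0.0], [-0.83, 0.558, -0.0], [0.0, 0.0, -1.0]]
tool F [ 4.7 -1.3 -0.2] T [ 0.31  1.34 -0.04] under 0.10779107765957362 yaw 236.11087417434788
```

```bash

python3 -m pendant '[[1,0,0.1,0,0,0,5],[1,0,0.1,0,0,0,5],[1,0,0.1,0,0,0,5],[1,0,0.1,0,0,0,5],[1,0,0,0,0,0,0],[1,0,0,0,0,0,0],[1,0,0,0,0,0,0],[1,0,0,0,0,0,0]]'
python3 f.py
```

```text
time: 20.3
tcp_pos: [0.5095, 0.0924, 0.1212]
eef_rot: [-0.31, 0.951, -0.0, -0.0]
wrist_force: [-0.9, -5.6, -1.6]
grip_width: 0.431
grip_force: 30.0
t 20.3 tcp [0.5095 0.0924 0.1212] F [-0.9 -5.6 -1.6] T [-1.62  0.31  0.02] w 0.4313608435264717 30.000077169388533 q [ 0.49  0.32 -0.41  0.   -0.84 -1.43]
[[-0.808, -0.589, -0.001], [-0.589, 0.808, -0.001], [0.001, -0.0, -1.0]]
tool F [ 4.1 -4.   1.6] T [ 1.13  1.21 -0.02] under 0.10770726968754021 yaw 216.1159380046082
```

```bash

python3 -m pendant '[[1,0.4,-0.4,0,0,0,0],[1,0.5,-0.5,0,0,0,0],[1,0,0,0,0,0,0],[1,0,0,0,0,0,0],[1,0,0,0,0,0,0],[1,0,0,0,0,0,0],[1,0,0,0,0,0,0],[1,0,0,0,0,0,0]]'
python3 f.py
```

```text
time: 21.1
tcp_pos: [0.5095, 0.0919, 0.1213]
eef_rot: [-0.31, 0.951, 0.0, 0.0]
wrist_force: [-2.5, 1.3, -1.1]
grip_width: 0.434
grip_force: 30.0
t 21.1 tcp [0.5095 0.0919 0.1213] F [-2.5  1.3 -1.1] T [ 0.24  0.63 -0.  ] w 0.4336376831652454 29.99955542385578 q [ 0.49  0.32 -0.41 -0.   -0.84 -1.43]
[[-0.808, -0.589, 0.0], [-0.589, 0.808, 0.0], [-0.0, 0.0, -1.0]]
tool F [1.2 2.5 1.1] T [-0.56  0.36  0.  ] under 0.10783169957884303 yaw 216.11426252059945
```

```bash

python3 -m pendant '[[1,0.2,0.4,0,0,0,0],[1,0,0,0,0,0,5.3],[1,0,0,0,0,0,5.3],[1,0,0,0,0,0,5.3],[1,0,0,0,0,0,5.3],[1,0,0,0,0,0,0],[1,0,0,0,0,0,0],[1,0,0,0,0,0,0]]'
python3 f.py
```

```text
time: 21.9
tcp_pos: [0.5082, 0.0922, 0.1212]
eef_rot: [-0.13, 0.992, 0.0, -0.001]
wrist_force: [-4.3, 2.9, -1.0]
grip_width: 0.43
grip_force: 30.0
t 21.9 tcp [0.5082 0.0922 0.1212] F [-4.3  2.9 -1. ] T [0.73 1.4  0.05] w 0.42997869556588003 29.999931128695607 q [ 0.49  0.32 -0.41 -0.   -0.85 -1.8 ]
[[-0.966, -0.257, -0.002], [-0.257, 0.966, 0.0], [0.001, 0.001, -1.0]]
tool F [3.4 3.9 1. ] T [-1.06  1.17 -0.05] under 0.10771079246364859 yaw 194.9169410326695
```

```bash

python3 -m pendant '[[1,0.5,0.5,0,0,0,0],[1,0,0,0,0,0,5.3],[1,0,0.1,0,0,0,5.3],[1,0,0.1,0,0,0,5.3],[1,0,0.1,0,0,0,5.3],[1,0,0,0,0,0,0],[1,0,0,0,0,0,0],[1,0,0,0,0,0,0]]'
python3 f.py
```

```text
time: 22.7
tcp_pos: [0.5078, 0.0932, 0.1212]
eef_rot: [0.055, 0.998, 0.001, -0.001]
wrist_force: [-6.1, 4.4, -0.6]
grip_width: 0.433
grip_force: 30.0
t 22.7 tcp [0.5078 0.0932 0.1212] F [-6.1  4.4 -0.6] T [1.2  1.43 0.04] w 0.4326056980624653 29.999796207994223 q [ 0.5   0.32 -0.41 -0.   -0.84 -2.17]
[[-0.994, 0.109, -0.001], [0.109, 0.994, 0.001], [0.001, 0.001, -1.0]]
tool F [6.6 3.7 0.6] T [-1.03  1.56 -0.04] under 0.10770833562262434 yaw 173.71401090137027
```

```bash

python3 -m pendant '[[1,0.5,0.3,0,0,0,0],[1,0.5,0.3,0,0,0,0],[1,0,0,0,0,0,0],[1,0,0,0,0,0,0],[1,0,0,0,0,0,0],[1,0,0,0,0,0,0],[1,0,0,0,0,0,0],[1,0,0,0,0,0,0]]'
python3 f.py
```

```text
time: 23.5
tcp_pos: [0.5077, 0.0933, 0.1213]
eef_rot: [0.055, 0.998, 0.0, 0.0]
wrist_force: [-2.3, 1.4, -4.8]
grip_width: 0.436
grip_force: 30.0
t 23.5 tcp [0.5077 0.0933 0.1213] F [-2.3  1.4 -4.8] T [ 0.73  0.45 -0.01] w 0.4364373692936088 29.99902051873505 q [ 0.5   0.32 -0.41 -0.   -0.84 -2.18]
[[-0.994, 0.109, 0.0], [0.109, 0.994, 0.0], [-0.0, 0.0, -1.0]]
tool F [2.4 1.1 4.8] T [-0.68  0.53  0.01] under 0.10777837818367232 yaw 173.71464443201535
```

```bash

python3 -m pendant '[[1,0.4,0.2,1,0,0,0],[1,0,0,2.5,0,0,0],[1,0,0,2.5,0,0,0],[1,0,0,2.5,0,0,0],[1,0,0,2.5,0,0,0],[1,0,0,2.5,0,0,0],[1,0,0,0,0,0,0],[1,0,0,0,0,0,0]]'
python3 f.py
```

```text
time: 24.3
tcp_pos: [0.5076, 0.0934, 0.1084]
eef_rot: [0.055, 0.999, 0.0, 0.001]
wrist_force: [-2.1, 0.2, 4.8]
grip_width: 0.432
grip_force: 30.0
t 24.3 tcp [0.5076 0.0934 0.1084] F [-2.1  0.2  4.8] T [0.08 0.86 0.05] w 0.4320046783302647 30.00088152475655 q [ 0.5   0.33 -0.43  0.   -0.81 -2.18]
[[-0.994, 0.109, 0.001], [0.109, 0.994, 0.0], [-0.001, 0.0, -1.0]]
tool F [ 2.2 -0.  -4.8] T [ 0.02  0.87 -0.05] under 0.09491397589026829 yaw 173.7344805471109
```

```bash

python3 -m pendant '[[1,0.2,0,2,0,0,0],[1,0,0,2,0,0,0],[1,0,0,2,0,0,0],[1,0,0,1,0,0,0],[1,0,0,1,0,0,0],[1,0,0,1,0,0,0],[1,0,0,0,0,0,0],[1,0,0,0,0,0,0]]'
python3 f.py
```

```text
time: 25.1
tcp_pos: [0.5077, 0.0934, 0.1014]
eef_rot: [0.054, 0.999, -0.0, 0.001]
wrist_force: [-7.6, -0.0, 17.7]
grip_width: 0.435
grip_force: 30.0
t 25.1 tcp [0.5077 0.0934 0.1014] F [-7.6 -0.  17.7] T [0.08 2.07 0.03] w 0.4348873327835842 30.003144023939967 q [ 0.5   0.34 -0.44  0.   -0.79 -2.18]
[[-0.994, 0.108, 0.002], [0.108, 0.994, -0.0], [-0.002, -0.0, -1.0]]
tool F [  7.5  -0.9 -17.7] T [ 0.15  2.07 -0.03] under 0.08786488587323756 yaw 173.78291791995852
```

At the stop (underside 87.9 mm, 17.7 N). I'll use the last picture to check the screw's aim.

```bash
python3 - <<'E'
from h import *
im,K=snap('wrist','w5'); c=im[60:230,220:420,::-1]; cv2.imwrite('pics/w5c.png',cv2.resize(c,None,fx=3.5,fy=3.5,interpolation=cv2.INTER_CUBIC))
E
python3 f.py
```

```text
t 25.15 tcp [0.5077 0.0934 0.1014] F [-7.8  0.3 17.2] T [0.05 2.03 0.01] w 0.4302734432825511 30.003157574683428 q [ 0.5   0.34 -0.44  0.   -0.79 -2.18]
[[-0.994, 0.108, 0.002], [0.108, 0.994, -0.0], [-0.002, 0.0, -1.0]]
tool F [  7.8  -0.5 -17.2] T [ 0.18  2.03 -0.01] under 0.08787341768773649 yaw 173.7807139701393
```

View pics/w5c.png

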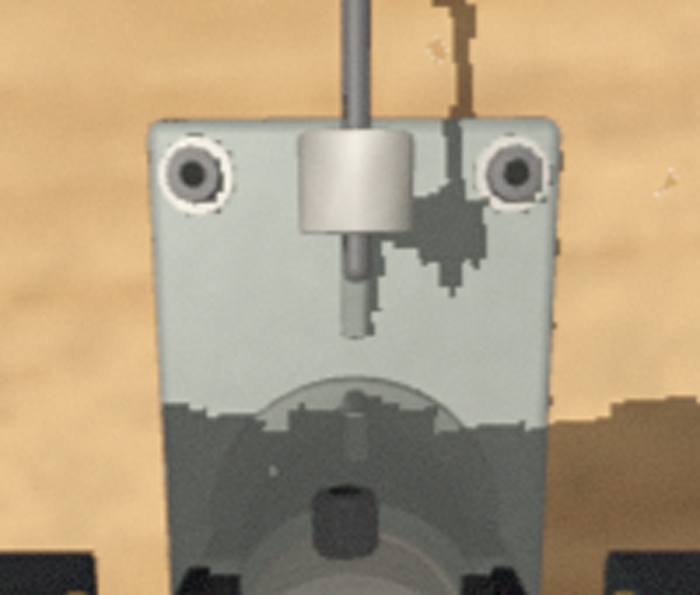

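The screw head (345,520) points at the key (356,255), about 2 mm off sideways, which is inside the 7.5 mm limit. Handing in.

```bash
python3 -c "from h import *;print(ctrl.close_job())"
```

```text
the job is handed in; nothing more can be done
None
```

I handed the job in at about 25 s, still gripping the collar on the spindle flat: underside about 88 mm by the tool reading, screw about 2 mm sideways of the key guide (limit 7.5 mm); the verdict was not reported back.

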